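Sort used grinding media on the tilting board

ROBOT

A 6-joint arm with a two-finger parallel gripper is mounted at the origin on the work surface. World frame = base frame: x ahead of the robot, y to its left, z up, the work surface at z = 0. Lengths are in m, angles in rad, forces in N, time in s.
With the tool pointing down it reaches from about 0.3 to 0.775 m from the base axis. Payload 14.6 kg.
Tool frame: the origin (TCP) lies midway between the tips of the shut fingers; the grasp point (between the pads) lies ctrl.pinch_z behind it (ctrl.pinch_z is the distance from the TCP to the grasp point, in m); z points along the fingers, y is the direction in which the jaws open and shut (so a half turn about z gives the same grasp; the last joint's range is limited). The gripper opens to 94 mm and grips with 3 to 60 N. Pads are 16 mm wide; open, the fingers measure 119 mm over their backs; the gripper's body (75 mm by 177 mm) begins 78 mm behind the grasp point.
Start: joints at [1.053, 0.3, 1.521, -0, 1.321, -0.067], TCP at [0.24, 0.495, 0.205] pointing down, gripper open.
Joint ranges: [-3.03, 3.03], [-0.79, 2.21], [0.23, 2.52], [-1.04, 4.18], [0, 3.07], [-2.55, 2.55]. Speed limits (rad/s): [2.22, 2.22, 2.57, 3.14, 3.14, 3.14].

INTERFACE

Orientations are given as a rotation vector (axis times angle).
In Python, from plant import ctrl, eyes, job gives the robot as it stands.
- The arm moves only by the shell command python3 -m crank 'ROWS' [FORCE]. ROWS is JSON, a list of rows, each a list of 7 numbers: the shift along the world's x, y, z in mm, then the turn, a rotation vector about the world's x, y, z in degrees, then the closure in counts, from 0 (fully open) to 255 (shut). A call has exactly 8 rows; each row shifts and turns the commanded pose from where the row before left it; what a row does not reach is not made up. A row lasts 1/12 s, in which the tool goes at most 41.7 mm and 7.16 degrees, less where a joint would pass 70% of its speed; a pose out of reach is approached as far as the arm can. A call is refused whole if a number of a shift passes 41.7 or a number of a turn 7.16, either way. A call with a gripper value outside its range is refused whole. The fingers move at their own pace and stop on an object; FORCE is the grip in N (left out, the last holds). Time passes only in rows, so rows that do not move let the fingers close, or fill a call up. It gives the time, the measured TCP pose, the force and the opening at its end, in the units of the state.
- ctrl.state(): the state, without advancing time (a new reading comes with each control period).
- eyes.get_image(name): name is "scene" or "top" or "wrist"; returns a dict with "image" (420x560x3 uint8, red, green, blue), "mtx" (3x3 intrinsics, pixels), "eye" and "rotation" of the camera in the world. Camera axes: x right, y up, looking along -z (the intrinsics and any distortion apply to the point x, -y, -z); pixel columns grow to the right and rows downward; lengths in m; the calibration is good to about 2 mm. A picture is of the moment at which its call begins. There is no depth.
- job.finish_job(): hands the job in, once; it reports no verdict.
The state is a dict: "clock": time; "joint_pos": joint angles; "qd": joint speeds; "joint_torque": joint torques, N m; "eef_pos": TCP position; "ee_rot": TCP orientation; "ft_force": force on the tool from outside, world axes, zero at the start; "ft_torque": the same for the moment, N m; "gripper_width": finger opening in m.
Only numpy, scipy, OpenCV 4.12 (cv2) and the standard library are available. Lean on these libraries where they do the work, as an engineer would, in place of code of your own. Each camera call takes 0.05 s, during which the arm holds its last target.

TASK

Sort the used grinding media lying on the tilting board: slide the blue media box under the board's open edge until the two holes in its flange drop over the pins and it sits flat on the steel bed. Then tip the board up so that all the good round balls roll into the box while the worn flat pieces stay on the board, lower the board fully home onto its rests, and put every flat piece in the red scrap tub. Leave the box on its pins with the balls in it, and do not disturb the pottery and tools standing about.

Things in the scene. Friction and masses are not known exactly. Their poses are not given: they have to be found in the camera images.
- stand: Fixed sorting stand. Origin on the table top (z = 0) below the middle of the hinge axis, which is 80 mm up. x along the hinge; y towards the board's rear and handle; the box belongs on the -y side. Its 3 mm thick steel bed spans x +-155, y -170 to 230 mm. Green cheek plates stand at |x| 136 to 146, y -20 to 56 mm, 101 mm high. Place and yaw vary.
- stand_pin0 (a point): Foot of the first locating pin, on top of the steel bed, at (-95, -148, 3) mm in the stand's frame. Both pins are 9 mm thick with tapered tops and stand 7 mm above the bed (tops 10 mm above the table). The seated box's origin lies at (0, -81, 3) mm in the stand's frame, with the stand's yaw.
- stand_pin1 (a point): Foot of the second locating pin, at (95, -148, 3) mm in the stand's frame.
- board (a joint): Board angle in rad: 0 level, home on its rests; grows to 0.7 as the rear is raised. Hinge along the stand's x at the open low edge, stiff: the board stays where left; about 10 N up at the handle raises it, 3 N down lowers it. Balls start to roll near 0.1 and run off at 0.25 to 0.3; flat pieces slide somewhere above 0.6, sooner if a ball pushes them. A ball can be held up behind a flat piece.
- board_mid (a point): Middle of the board's dark rubber top face, 100 mm from the hinge axis, 84 mm above the table when level. Frame turns with the board: x along the hinge, y towards the rear, z off the face. Face: x +-120, y -112 (open edge, over the box) to 106 mm (rear rim). Side and rear rims rise 14 mm above the face, none at the open edge. Board 8 mm thick, its underside 76 mm above the table.
- board_handle (a point): Middle of the board's handle, a black bar 14 mm thick, 110 mm long, parallel to the hinge, 257 mm from the hinge axis and 80 mm above the table when level; a 38 mm gap lies between it and the rear rim. Pinched from above, it turns between the fingers as the board rises.
- box: Loose blue media box, 0.55 kg. Origin: centre of its underside; base 255 (x) by 160 mm (y), 4 mm thick. Open inside |x| < 123, y -50 to 76 mm; walls 50 mm high, the -y wall 74 mm. Flange along -y with 14 mm holes at (+-95, -67) mm. Seated, its +y wall stands just under the board's open edge, so it must go in from the stand's -y side, held 8 to 18 mm above the bed, until the holes meet the pins.
- box_grip (a point): Middle of the box's fixed carrying bar: along the box's x, 250 mm long, 12 mm thick, with a black flat-sided grip 100 mm long, 15 mm wide and 22 mm high at its middle, at (0, 2, 122) mm in the box's frame; nothing is below it but the open box.
- tub: The round red plastic scrap tub, loose, 110 mm across and 62 mm high, wall 4 mm, open at the top. Origin: centre of its underside.
- ball1: A good grinding ball, off-white ceramic, 26 mm across, 33 g; origin at its centre. May be absent. Starts on the board.
- ball2: A good grinding ball, off-white ceramic, 26 mm across, 33 g; origin at its centre. May be absent. Starts on the board.
- ball3: A good grinding ball, off-white ceramic, 26 mm across, 33 g; origin at its centre. May be absent. Starts on the board.
- ball4: A good grinding ball, off-white ceramic, 26 mm across, 33 g; origin at its centre. May be absent. Starts on the board.
- ball5: A good grinding ball, off-white ceramic, 26 mm across, 33 g; origin at its centre. May be absent. Starts on the board.
- worn1: A worn flat piece, off-white ceramic disc with rounded edges, 28 mm across and 11 mm thick, 25 g; origin at its centre, z along its thickness. From above it looks much like a ball, but it is flat. May be absent. Starts lying on the board.
- worn2: A worn flat piece, off-white ceramic disc with rounded edges, 28 mm across and 11 mm thick, 25 g; origin at its centre, z along its thickness. From above it looks much like a ball, but it is flat. May be absent. Starts lying on the board.
- worn3: A worn flat piece, off-white ceramic disc with rounded edges, 28 mm across and 11 mm thick, 25 g; origin at its centre, z along its thickness. From above it looks much like a ball, but it is flat. May be absent. Starts lying on the board.
- worn4: A worn flat piece, off-white ceramic disc with rounded edges, 28 mm across and 11 mm thick, 25 g; origin at its centre, z along its thickness. From above it looks much like a ball, but it is flat. May be absent. Starts lying on the board.
- vase: Bystander: small black and white vase, 80 mm across, 142 mm high.
- cup: Bystander: small white ceramic bowl, 68 mm across, 45 mm high.
- jar: Bystander: amber glass jar with a black lid, 60 mm across, 75 mm high.
- rib: Bystander: a flat wooden throwing rib, 85 x 45 x 6 mm.
- tile: Bystander: a 70 mm terracotta test tile, 8 mm thick.
There are look-alikes about, which are no part of the job. Of the things shaped like the tub, the red one is meant.

How it is judged:
By the outcome, as a careful person would: the job done as asked, in the order asked, and still so for the second after the job is handed in, with the robot touching nothing.
Of ball1, ball2, ball3, ball4, ball5 only 3 to 5 are there at a start; the rules pass over those that are not, and their reading is None.
Of worn1, worn2, worn3, worn4 only 3 to 4 are there at a start; the rules pass over those that are not, and their reading is None.
At some moment in a run one of worn1, worn2, worn3, worn4, box may be knocked a few centimetres aside while the robot is not near it.
Once in a run the grip may slacken for a moment while it holds something.
It also fails if it takes over 210 s, if anything falls off the work surface, if the arm or the gripper's body presses on something with over 40 N, if the wrist force passes 120 N, or if a joint passes its speed limit or range.

## Working session

There is one attempt and no reset: what is moved stays moved. The work goes in short steps, Python scripts to look and compute and a shell command to move; the robot and the scene stay as the last step left them, time stands still between calls to the robot, and variables do not carry over. Pictures are saved under pics/ and viewed, and the job is handed in when it is done.

```bash
ls; mkdir -p pics; python3 - <<'E'
from plant import ctrl,eyes,job
import cv2
print(ctrl.state(), ctrl.pinch_z)
for n in ["scene","top","wrist"]:
    d=eyes.get_image(n); cv2.imwrite(f"pics/a_{n}.png",d["image"][:,:,::-1]); print(n,d["mtx"].tolist(),d["eye"],d["rotation"].tolist() if hasattr(d["rotation"],'tolist') else d["rotation"], [k for k in d])
E
```

```text
pics
{'clock': 0.0, 'joint_pos': array([ 1.05341743e+00,  3.00503003e-01,  1.52156990e+00, -1.82797080e-05,
        1.32068998e+00, -6.65677397e-02]), 'qd': array([-0.00081298, -0.00066979,  0.00025442,  0.00124442,  0.00024347,
       -0.00046731]), 'joint_torque': array([ 1.52254630e-03, -5.31798720e+01, -3.52737129e+01,  7.09382258e-02,
        2.43862916e-02, -9.44569138e-05]), 'eef_pos': array([0.23949648, 0.49483253, 0.20487356]), 'ee_rot': array([-7.02072753e-01, -3.06181079e+00,  1.76822901e-03]), 'ft_force': array([-0.14251373, -0.67963368, -0.17963835]), 'ft_torque': array([ 0.06075556, -0.04036121,  0.00924374]), 'gripper_width': 0.09413961977994234} 0.0188
scene [[402.80121107617435, 0.0, 282.7004964618515], [0.0, 402.80121107617435, 206.66566121926178], [0.0, 0.0, 1.0]] [1.0898797  0.10451907 0.98256668] [0.40443228495255995, 0.512439621514101, 1.6975094202022731] ['image', 'mtx', 'eye', 'rotation']
top [[418.23627542598314, 0.0, 286.47858039634514], [0.0, 418.23627542598314, 212.98693941782201], [0.0, 0.0, 1.0]] [0.45473798 0.00567729 1.21806041] [0.047758332035138344, -0.05218879792042372, -1.5880851891423535] ['image', 'mtx', 'eye', 'rotation']
wrist [[294.0392611718861, 0.0, 275.712533274706], [0.0, 294.0392611718861, 208.38580937427838], [0.0, 0.0, 1.0]] [0.17796583 0.5253252  0.38464507] [-0.21795835209520575, -0.13477319082261952, 1.1141516848441708] ['image', 'mtx', 'eye', 'rotation']
```

View pics/a_scene.png

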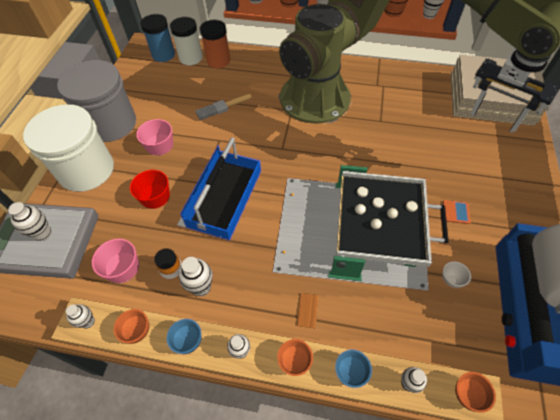

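View pics/a_top.png

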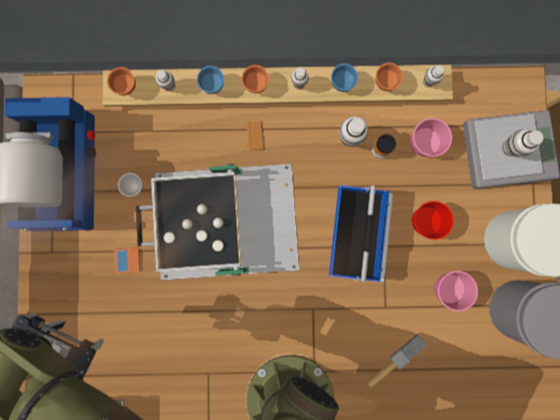

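View pics/a_wrist.png

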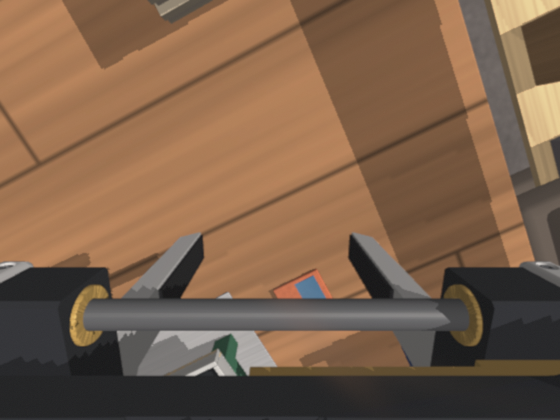

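```bash
cat > h.py <<'E'
from plant import ctrl,eyes,job
import cv2, numpy as np
from scipy.spatial.transform import Rotation as R
def grab(n,tag=None):
    d=eyes.get_image(n); d["R"]=R.from_rotvec(d["rotation"]).as_matrix()
    if tag: cv2.imwrite(f"pics/{tag}.png",d["image"][:,:,::-1])
    return d
def proj(d,P):
    P=np.atleast_2d(P); c=(P-d["eye"])@d["R"]; c=c*[1,-1,-1]
    u=c@d["mtx"].T; return u[:,:2]/u[:,2:]
def ray(d,uv,z):
    k=np.linalg.inv(d["mtx"])@[uv[0],uv[1],1.]; v=d["R"]@(k*[1,-1,-1])
    t=(z-d["eye"][2])/v[2]; return d["eye"]+t*v
def crop(d,x0,y0,x1,y1,f,name):
    cv2.imwrite(f"pics/{name}.png",cv2.resize(d["image"][y0:y1,x0:x1,::-1],None,fx=f,fy=f,interpolation=cv2.INTER_CUBIC))
def pose(x,y,yaw,pts,z=0):
    return R.from_euler('z',yaw,degrees=True).apply(np.atleast_2d(pts))+[x,y,z]
E
python3 - <<'E'
from h import *
d=grab("top"); crop(d,130,150,310,290,4,"b1"); crop(d,320,170,460,310,4,"b2")
s=grab("scene"); crop(s,270,160,450,290,4,"b3"); crop(s,120,120,270,250,4,"b4")
E
```

```text
(no output)
```

View pics/b1.png

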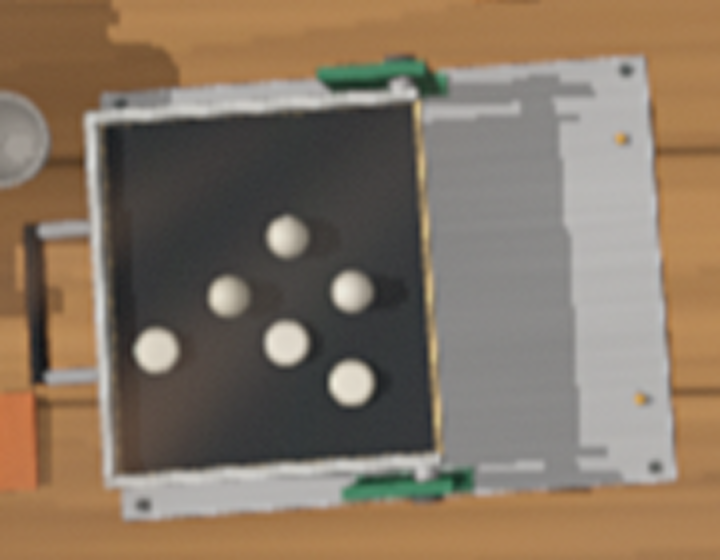

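View pics/b2.png

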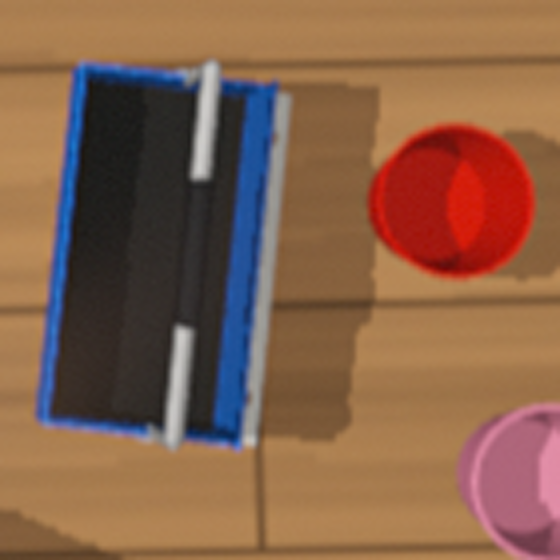

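View pics/b3.png

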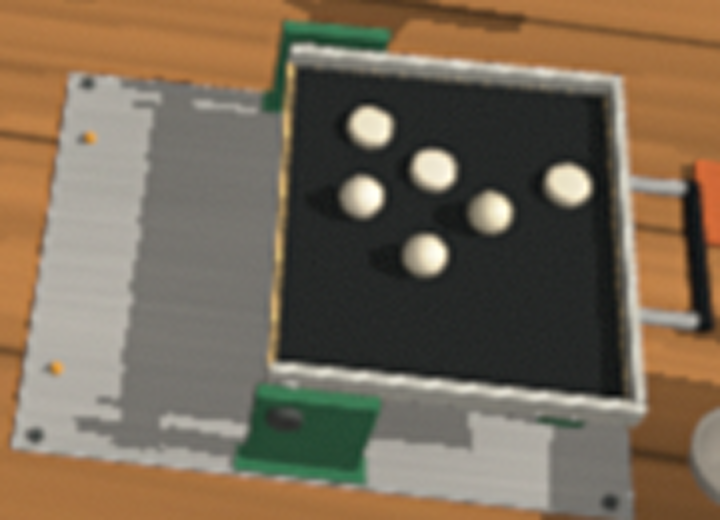

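View pics/b4.png

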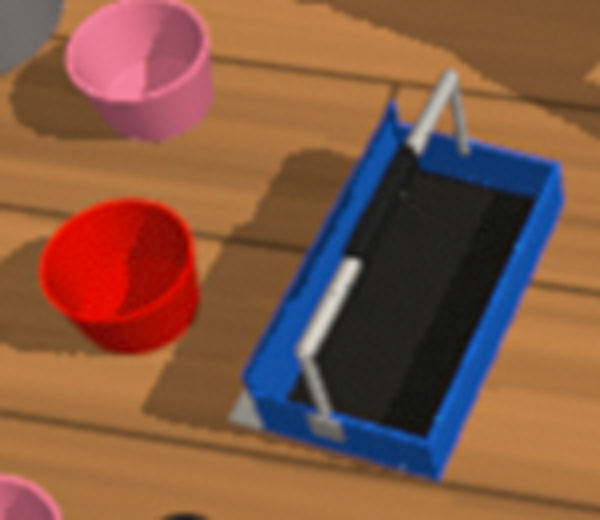

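```bash
cat > fit.py <<'E'
from h import *
from scipy.optimize import least_squares
def fit(obs,x0,z=0):
    # obs: list of (d,[(pt_local_mm,uv)])
    def f(p):
        r=[]
        for d,l in obs:
            P=pose(p[0],p[1],p[2],np.array([a for a,_ in l])/1000.,z)
            r.append((proj(d,P)-np.array([b for _,b in l])).ravel())
        return np.concatenate(r)
    s=least_squares(f,x0,loss='soft_l1',x_scale=[.01,.01,1]); return s.x,f(s.x).reshape(-1,2)
def c4(x,y,x0,y0,f=4): return ((x+.5)/f-.5+x0,(y+.5)/f-.5+y0)
E
python3 - <<'E'
from fit import *
t=grab("top");s=grab("scene")
T=lambda x,y:c4(x,y,130,150); S=lambda x,y:c4(x,y,270,160)
st=[(t,[((95,-148,10),T(622,138)),((-95,-148,10),T(641,398)),((155,-170,3),T(643,56)),((-155,-170,3),T(675,479)),((-155,230,3),T(123,518)),((120,-12+0,84),T(416,103))]),
(s,[((-95,-148,10),S(89,137)),((95,-148,10),S(56,368)),((-155,-170,3),S(70,73)),((155,-170,3),S(12,448))])]
p,r=fit(st,[.47,.2,0]); print("stand",p,r.round(1).tolist())
for i in(0,1): 
    q,r=fit([st[i]],[.47,.2,0]); print(q)
T=lambda x,y:c4(x,y,320,170); S=lambda x,y:c4(x,y,120,120)
b=[(t,[((0,2,122),T(192,253)),((127.5,80,50),T(80,64)),((-127.5,80,50),T(40,421)),((-127.5,-80,4),T(248,447)),((127.5,-80,4),T(291,93)),((127.5,-54,74),T(277,85)),((-127.5,-54,74),T(240,446))]),
(s,[((127.5,80,50),S(438,440)),((-127.5,80,50),S(561,163)),((127.5,-54,74),S(246,379)),((-127.5,-54,74),S(391,103))])]
p,r=fit(b,[.47,-.2,0]); print("box",p,r.round(1).tolist())
for i in(0,1): 
    q,r=fit([b[i]],[.47,-.2,0]); print(q)
print("tub rim",ray(t,T(459,200),.062))
for nm,uv in dict(handle=(36,304)).items(): print(nm,ray(t,c4(*uv,130,150),.08))
for nm,uv in dict(b1=(287,237),b2=(228,297),b3=(352,291)).items(): print(nm,ray(t,c4(*uv,130,150),.097))
for nm,uv in dict(w1=(156,350),w2=(287,342),w3=(352,383)).items(): print(nm,ray(t,c4(*uv,130,150),.092))
E
```

```text
stand [0.51262606 0.14718581 3.06989269] [[-0.2, 0.1], [-0.2, 0.5], [0.6, 0.1], [0.4, 0.4], [-0.1, 0.7], [1.0, -0.3], [0.4, 0.1], [0.2, 0.3], [0.2, 0.6], [-0.0, 1.0]]
[0.51322415 0.14786396 3.16387311]
[0.5108498  0.14626638 3.16580548]
box [ 0.46711075 -0.21076009 -7.40747161] [[-0.3, 0.4], [-0.4, -0.2], [0.1, 1.4], [1.6, -0.3], [-0.7, 0.7], [-0.1, -1.2], [0.1, 1.5], [-1.1, 2.5], [0.6, 0.4], [-0.8, 0.1], [0.4, -0.1]]
[ 0.46823682 -0.21084759 -8.01152017]
[ 0.46496047 -0.21088271 -6.4847518 ]
tub rim [ 0.50247896 -0.40738633  0.062     ]
handle [0.49976839 0.40442458 0.08      ]
b1 [0.54109711 0.23026303 0.097     ]
b2 [0.50149055 0.26997178 0.097     ]
b3 [0.50403052 0.1869056  0.097     ]
w1 [0.46695202 0.31957004 0.092     ]
w2 [0.47074202 0.23162115 0.092     ]
w3 [0.44248861 0.18817722 0.092     ]
```

Look-alikes: for the tub, the pink cups are at top px (432,138) and (457,291), blue and orange pots stand along the shelf, and the red one is at (433,220), which I choose. On the board, the shadows and shading in the crops show three balls at top px (202,209), (187,224), (218,223). The three flats are at (169,237), (202,235), (218,246). The blue machine at the left edge is not the box. The box with the carrying bar at (360,233) is.

```bash
python3 -m crank '[[9.5,-29.3,0,0,0,2.3,0],[9.5,-29.3,0,0,0,2.3,0],[9.5,-29.3,0,0,0,2.3,0],[9.5,-29.3,0,0,0,2.3,0],[9.5,-29.3,0,0,0,2.3,0],[9.5,-29.3,0,0,0,2.3,0],[9.5,-29.3,0,0,0,2.3,0],[9.5,-29.3,0,0,0,2.3,0]]' 50
python3 -m crank '[[9.5,-29.3,0,0,0,0,0],[9.5,-29.3,0,0,0,0,0],[9.5,-29.3,0,0,0,0,0],[9.5,-29.3,0,0,0,0,0],[9.5,-29.3,0,0,0,0,0],[9.5,-29.3,0,0,0,0,0],[9.5,-29.3,0,0,0,0,0],[9.5,-29.3,0,0,0,0,0]]'
python3 -m crank '[[9.5,-29.3,0,0,0,0,0],[9.5,-29.3,0,0,0,0,0],[9.5,-29.3,0,0,0,0,0],[9.5,-29.3,0,0,0,0,0],[9.5,-29.3,0,0,0,0,0],[9.5,-29.3,0,0,0,0,0],[9.5,-29.3,0,0,0,0,0],[9.5,-29.3,0,0,0,0,0]]'
python3 - <<'E'
from h import *
st=ctrl.state(); print(st["clock"],st["eef_pos"],R.from_rotvec(st["ee_rot"]).as_matrix().round(3).tolist())
w=grab("wrist","c_w"); t=grab("top","c_t"); crop(t,320,170,460,310,4,"c_t2")
print(proj(w,[[.467,-.209,.122]]))
E
```

```text
clock: 1.02
eef_pos: [0.3157, 0.2592, 0.2055]
ee_rot: [0.2, 3.135, 0.0]
ft_force: [0.5, 0.6, -0.7]
gripper_width: 0.0939
clock: 1.68
eef_pos: [0.3918, 0.0247, 0.2057]
ee_rot: [0.204, 3.134, 0.0]
ft_force: [0.3, 1.2, -0.6]
gripper_width: 0.0939
clock: 2.35
eef_pos: [0.4678, -0.2098, 0.2054]
ee_rot: [0.204, 3.135, -0.0]
ft_force: [0.7, 0.7, 0.0]
gripper_width: 0.0942
2.35 [ 0.46781972 -0.20976029  0.20542332] [[-0.992, 0.13, 0.0], [0.13, 0.992, -0.0], [-0.0, -0.0, -1.0]]
[[276.4323309  210.95094621]]
```

View pics/c_w.png

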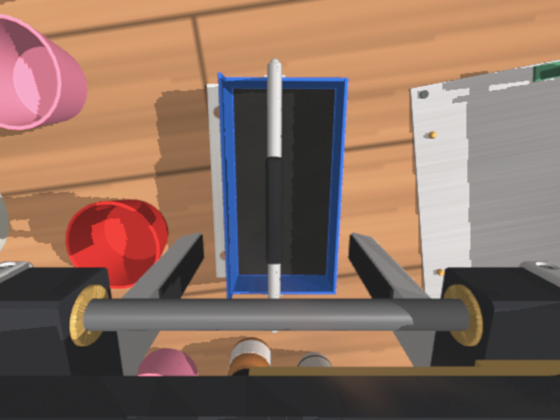

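View pics/c_t.png

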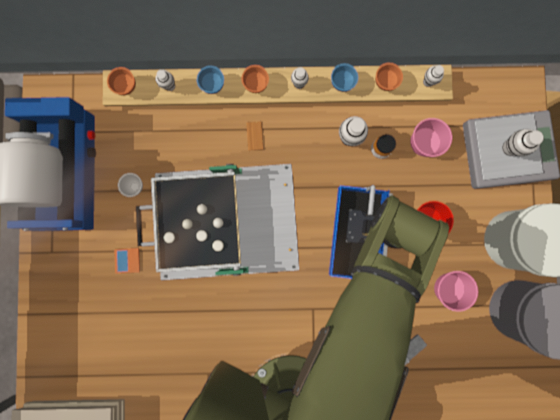

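The grip sits at (274,210) in the wrist picture against a predicted (276,211), and the bar lies square to the jaws. I'll descend and grip.

```bash
python3 -m crank '[[0,0,-17,0,0,0,0],[0,0,-17,0,0,0,0],[0,0,-17,0,0,0,0],[0,0,-17,0,0,0,0],[0,0,-17,0,0,0,0],[0,0,-17,0,0,0,0],[0,0,0,0,0,0,0],[0,0,0,0,0,0,120]]' 50
python3 -m crank '[[0,0,0,0,0,0,255],[0,0,0,0,0,0,255],[0,0,0,0,0,0,255],[0,0,0,0,0,0,255],[0,0,0,0,0,0,255],[0,0,0,0,0,0,255],[0,0,0,0,0,0,255],[0,0,0,0,0,0,255]]' 50
```

```text
clock: 3.12
eef_pos: [0.4674, -0.2077, 0.1034]
ee_rot: [-0.203, -3.134, -0.001]
ft_force: [-0.6, 0.1, 0.0]
gripper_width: 0.0906
clock: 3.78
eef_pos: [0.4676, -0.2082, 0.1035]
ee_rot: [0.204, 3.135, 0.0]
ft_force: [0.0, -0.1, 0.2]
gripper_width: 0.0375
```

```bash
python3 -m crank '[[0,0,0,0,0,0,255],[0,0,0,0,0,0,255],[0,0,0,0,0,0,255],[0,0,0,0,0,0,255],[0,0,0,0,0,0,255],[0,0,4,0,0,0,255],[0,0,4,0,0,0,255],[0,0,4,0,0,0,255]]' 50
python3 -m crank '[[0,0,5,0,0,0,255],[0,0,0,0,0,0,255],[0,0,0,0,0,1.5,255],[0,0,0,0,0,1.5,255],[0,0,0,0,0,1.5,255],[0,0,0,0,0,1.5,255],[0,0,0,0,0,1.5,255],[0,0,0,0,0,1.5,255]]' 50
python3 - <<'E'
from h import *
w=grab("wrist","d_w"); s=grab("scene"); crop(s,120,110,320,260,4,"d_s")
st=ctrl.state(); print(st["eef_pos"],st["gripper_width"],st["ft_force"])
E
```

```text
clock: 4.45
eef_pos: [0.4674, -0.2078, 0.1154]
ee_rot: [-0.203, -3.134, -0.001]
ft_force: [-0.5, 0.6, -6.1]
gripper_width: 0.0147
clock: 5.12
eef_pos: [0.4675, -0.2081, 0.1204]
ee_rot: [0.045, -3.141, -0.0]
ft_force: [0.6, -0.1, -5.8]
gripper_width: 0.015
[ 0.46759383 -0.20808349  0.12042632] 0.01476988242308987 [-0.48101003  0.2120596  -5.33155617]
```

View pics/d_w.png

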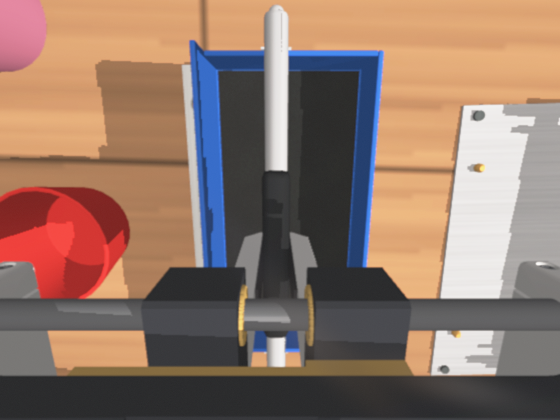

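View pics/d_s.png

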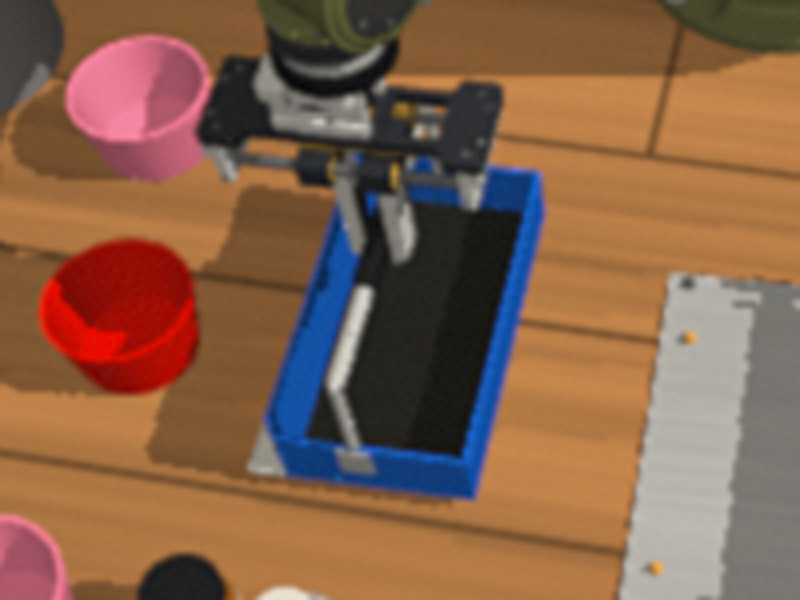

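```bash
python3 -m crank '[[2,8,0,0,0,0.2,255],[4,16,0,0,0,0.2,255],[4,20,0,0,0,0.2,255],[4,20,0,0,0,0.2,255],[4,20,0,0,0,0.2,255],[4,20,0,0,0,0.2,255],[4,20,0,0,0,0.2,255],[4,20,0,0,0,0,255]]' 50
python3 -m crank '[[4,20,0,0,0,0,255],[4,20,0,0,0,0,255],[4,20,0,0,0,0,255],[4,20,0,0,0,0,255],[2,16,0,0,0,0,255],[1,10,0,0,0,0,255],[0,5,0,0,0,0,255],[0,0,0,0,0,0,255]]' 50
python3 - <<'E'
from h import *
w=grab("wrist","e_w"); s=grab("scene"); crop(s,220,130,420,280,4,"e_s"); t=grab("top"); crop(t,200,150,340,290,4,"e_t")
st=ctrl.state(); print(st["eef_pos"],st["ee_rot"],st["gripper_width"],st["ft_force"])
E
```

```text
clock: 5.88
eef_pos: [0.4977, -0.0626, 0.1205]
ee_rot: [-0.081, 3.141, 0.0]
ft_force: [0.1, -0.3, -5.9]
gripper_width: 0.0148
clock: 6.55
eef_pos: [0.5164, 0.0476, 0.1204]
ee_rot: [0.083, -3.14, -0.0]
ft_force: [-0.2, 0.3, -5.4]
gripper_width: 0.0146
[0.51654174 0.04622433 0.12044431] [ 8.03684573e-02 -3.14049561e+00  2.55359587e-04] 0.014424082761717843 [ 1.01615552 -0.04830472 -6.86190157]
```

View pics/e_w.png

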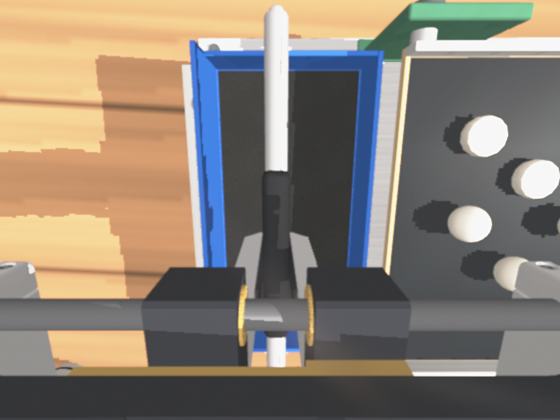

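View pics/e_s.png

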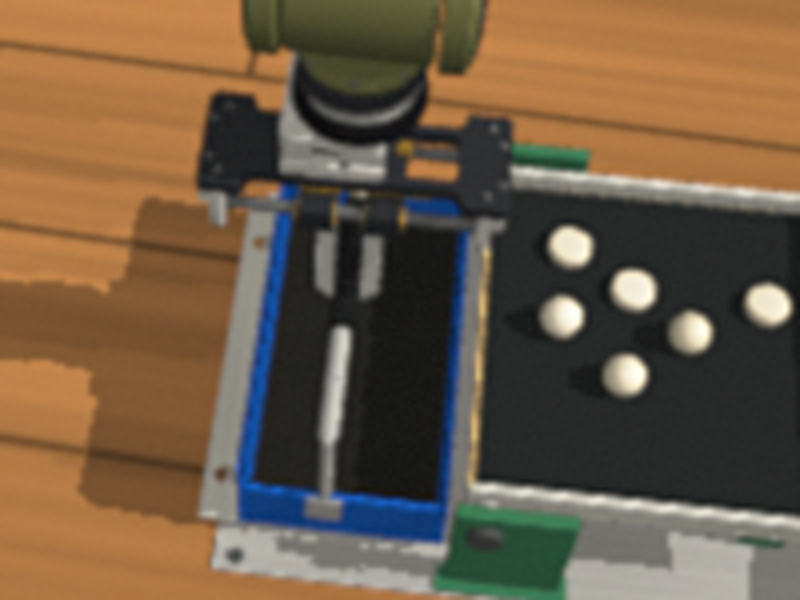

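View pics/e_t.png

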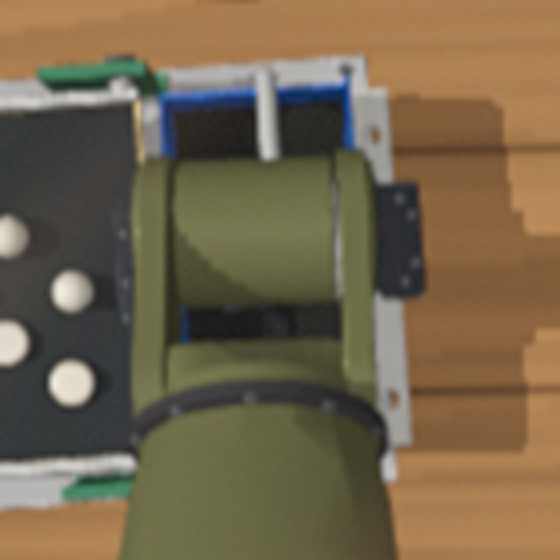

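```bash
python3 - <<'E'
from fit import *
t=grab("top"); s=grab("scene")
T=lambda x,y:c4(x,y,200,150); S=lambda x,y:c4(x,y,220,130)
Tp=lambda x,y:c4(x,y,130,150); Sp=lambda x,y:c4(x,y,270,160)
for nm,d,h,p in(("top",t,[T(375,133),T(392,400)],[Tp(622,138),Tp(641,398)]),("scene",s,[S(222,474),S(259,242)],[Sp(56,368),Sp(89,137)])):
    H=[ray(d,u,.021) for u in h]; P=[ray(d,u,.010) for u in p]
    for a,b in zip(H,P): print(nm,(np.array(b)-a)[:2]*1000, a[:2],b[:2])
    for q in (H,P): v=q[0]-q[1]; print("yaw",np.degrees(np.arctan2(v[1],v[0])),np.hypot(*v[:2]))
E
```

```text
top [-1.73987455 23.81561359] [ 0.61735703 -0.01980225] [0.61561716 0.00401336]
top [ 1.56701697 21.96624377] [ 0.4255292  -0.02828359] [ 0.42709622 -0.00631734]
yaw 2.5315850857210336 0.19201522779122965
yaw 3.1365981234885076 0.18880377654199307
scene [ 0.81575089 23.06580772] [ 0.61394224 -0.01938086] [0.61475799 0.00368495]
scene [ 1.7976393  22.59355535] [ 0.42356977 -0.02945026] [ 0.42536741 -0.00685671]
yaw 3.0277341230324493 0.19063858611013298
yaw 3.1858491494027903 0.18968373466473132
```

```bash
python3 -m crank '[[0.6,4,0,0,0,0.3,255],[0,5,0,0,0,0,255],[0,5,0,0,0,0,255],[0,5,0,0,0,0,255],[0,3.8,0,0,0,0,255],[0,0,0,0,0,0,255],[0,0,0,0,0,0,255],[0,0,0,0,0,0,255]]' 50
python3 - <<'E'
from h import *
s=grab("scene"); crop(s,250,170,350,270,6,"f_s"); t=grab("top"); crop(t,240,150,330,270,5,"f_t")
E
```

```text
clock: 7.47
eef_pos: [0.5172, 0.0696, 0.1204]
ee_rot: [0.09, -3.14, 0.0]
ft_force: [-0.7, 0.1, -5.4]
gripper_width: 0.0145
```

View pics/f_s.png

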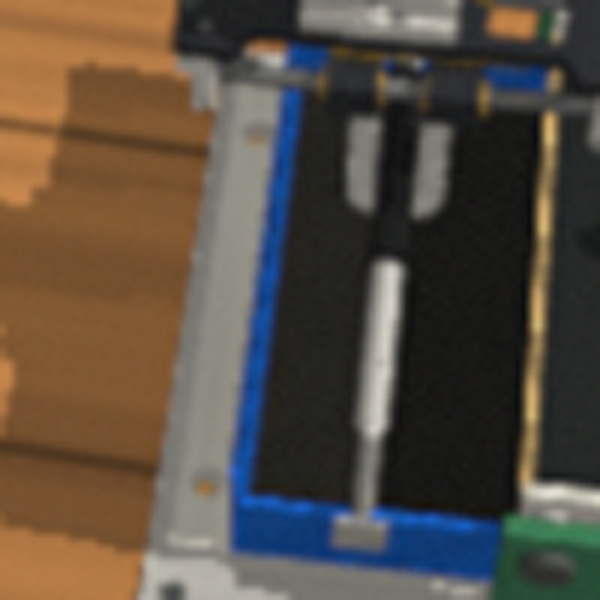

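View pics/f_t.png

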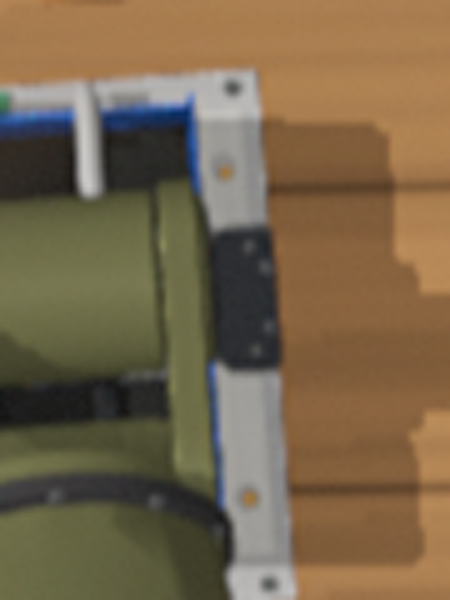

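Both pins show inside the flange holes in both views (scene crop (256,133) and (205,487), top crop (225,172) and (249,497)). Lowering.

```bash
python3 -m crank '[[0,0,-2,0,0,0,255],[0,0,-2,0,0,0,255],[0,0,-2,0,0,0,255],[0,0,-2,0,0,0,255],[0,0,-2,0,0,0,255],[0,0,-2,0,0,0,255],[0,0,0,0,0,0,255],[0,0,0,0,0,0,255]]' 50
python3 -m crank '[[0,0,-1,0,0,0,255],[0,0,-1,0,0,0,255],[0,0,0,0,0,0,255],[0,0,0,0,0,0,255],[0,0,0,0,0,0,255],[0,0,0,0,0,0,255],[0,0,0,0,0,0,255],[0,0,0,0,0,0,255]]' 50
python3 - <<'E'
from h import *
s=grab("scene"); crop(s,250,170,350,270,6,"g_s"); t=grab("top"); crop(t,240,150,330,270,5,"g_t")
E
```

```text
clock: 8.23
eef_pos: [0.5172, 0.0697, 0.1083]
ee_rot: [0.09, -3.14, -0.0]
ft_force: [-0.0, -0.0, -5.7]
gripper_width: 0.015
clock: 8.9
eef_pos: [0.5172, 0.0696, 0.1064]
ee_rot: [0.09, -3.14, 0.0]
ft_force: [-0.4, 0.4, -6.0]
gripper_width: 0.0145
```

View pics/g_s.png

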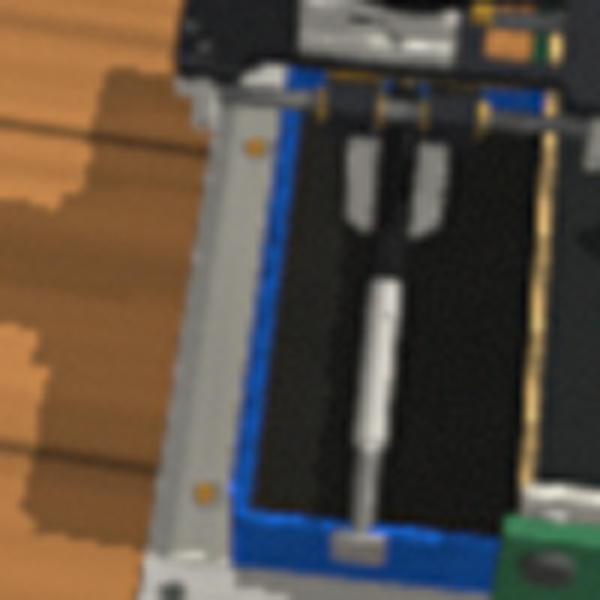

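View pics/g_t.png

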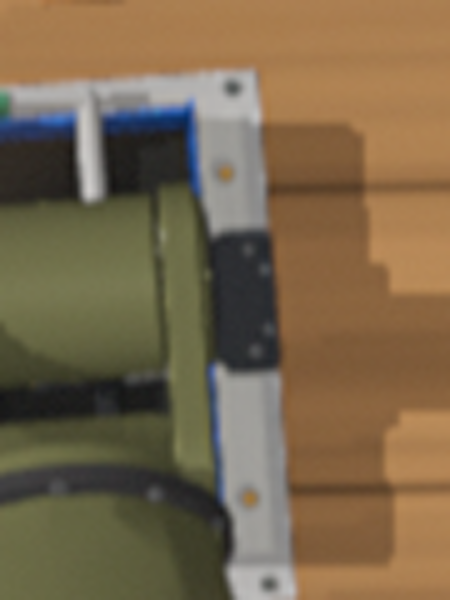

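```bash
python3 -m crank '[[0,0,-0.5,0,0,0,255],[0,0,-0.5,0,0,0,255],[0,0,-0.5,0,0,0,255],[0,0,0,0,0,0,255],[0,0,0,0,0,0,255],[0,0,0,0,0,0,255],[0,0,0,0,0,0,255],[0,0,0,0,0,0,255]]' 30
```

```text
clock: 9.67
eef_pos: [0.5173, 0.0696, 0.1064]
ee_rot: [-0.09, 3.14, -0.0]
ft_force: [-8.3, -2.4, 12.5]
gripper_width: 0.0149
```

On the bed. Release and back off upwards.

```bash
python3 -m crank '[[0,0,0,0,0,0,150],[0,0,0,0,0,0,100],[0,0,0,0,0,0,100],[0,0,0,0,0,0,100],[0,0,0,0,0,0,100],[0,0,0,0,0,0,100],[0,0,0,0,0,0,100],[0,0,0,0,0,0,100]]' 50
python3 -m crank '[[0,0,15,0,0,0,100],[0,0,20,0,0,0,100],[0,0,20,0,0,0,100],[0,10,20,0,0,0,100],[0,20,10,0,0,0,100],[0,30,0,0,0,0,100],[0,35,0,0,0,0,100],[0,35,0,0,0,0,100]]' 50
python3 -m crank '[[0,35,0,0,0,0,100],[0,35,0,0,0,0,100],[-3,35,0,0,0,0,100],[-3,35,0,0,0,0,100],[-5,30,0,0,0,0,100],[-5,20,0,0,0,0,100],[-2,10,0,0,0,0,100],[0,5,0,0,0,0,100]]' 50
python3 - <<'E'
from h import *
s=grab("scene"); crop(s,250,130,470,290,3,"h_s"); t=grab("top"); crop(t,120,150,330,290,3,"h_t");w=grab("wrist","h_w")
E
```

```text
clock: 10.33
eef_pos: [0.5172, 0.0696, 0.1049]
ee_rot: [0.09, -3.14, 0.0]
ft_force: [-0.1, 0.6, 0.8]
gripper_width: 0.0566
clock: 11.0
eef_pos: [0.5171, 0.2008, 0.1903]
ee_rot: [-0.088, 3.14, 0.0]
ft_force: [0.9, 0.3, 0.4]
gripper_width: 0.0569
clock: 11.67
eef_pos: [0.4987, 0.4057, 0.1896]
ee_rot: [0.092, -3.14, 0.0]
ft_force: [0.2, -0.9, -0.3]
gripper_width: 0.0569
```

View pics/h_s.png

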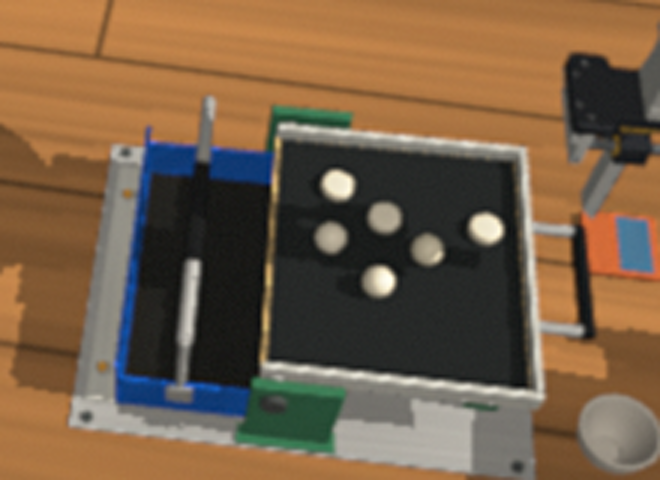

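View pics/h_t.png

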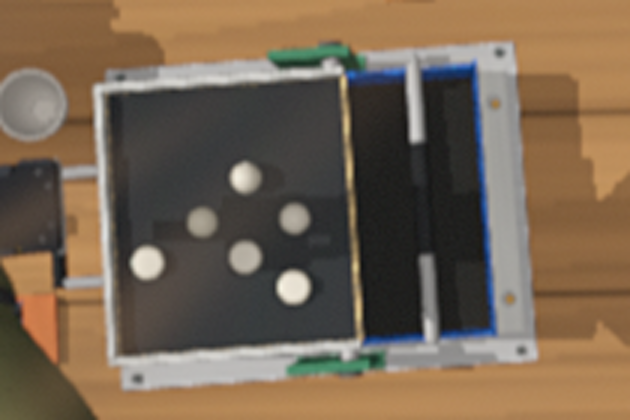

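View pics/h_w.png

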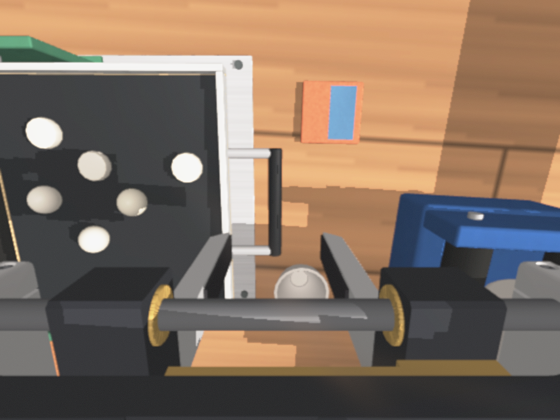

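Box is flat with both pins up through its flange (top crop (493,103), (510,298)), and all six pieces are still in place. The handle bar shows at wrist px (276,202), and next I descend on it.

```bash
python3 - <<'E'
from h import *
t=grab("top")
print("machine edge",ray(t,(95,190),.1),ray(t,(95,190),.0)); print("cup",ray(t,(130,185),.03))
E
python3 -m crank '[[0,-1.7,0,0,0,-0.3,150],[0,0,0,0,0,0,150],[0,0,-18,0,0,0,150],[0,0,-25,0,0,0,150],[0,0,-25,0,0,0,150],[0,0,-25,0,0,0,150],[0,0,-25,0,0,0,150],[0,0,-10,0,0,0,150]]' 20
python3 -m crank '[[0,0,0,0,0,0,200],[0,0,0,0,0,0,220],[0,0,0,0,0,0,255],[0,0,0,0,0,0,255],[0,0,0,0,0,0,255],[0,0,0,0,0,0,255],[0,0,0,0,0,0,255],[0,0,0,0,0,0,255]]' 20
```

```text
machine edge [0.59676461 0.51487938 0.1       ] [0.60946755 0.56042272 0.        ]
cup [0.61825626 0.44707252 0.03      ]
clock: 12.53
eef_pos: [0.4983, 0.4015, 0.0587]
ee_rot: [0.08, -3.137, 0.004]
ft_force: [-0.6, 0.3, -0.6]
gripper_width: 0.0388
clock: 13.2
eef_pos: [0.4999, 0.4033, 0.0636]
ee_rot: [-0.081, 3.138, 0.002]
ft_force: [-0.7, -1.9, 7.2]
gripper_width: 0.0131
```

```bash
python3 -m crank '[[0,0,6.4,0,0,0,255],[0,-0.3,6.4,0,0,0,255],[0,-0.4,6.4,0,0,0,255],[0,-0.6,6.4,0,0,0,255],[0,-0.7,6.4,0,0,0,255],[0,-0.9,6.4,0,0,0,255],[0,-1,6.4,0,0,0,255],[0,-1.2,6.3,0,0,0,255]]' 20
python3 - <<'E'
from h import *
s=grab("scene"); crop(s,250,130,470,290,3,"i_s")
E
```

```text
clock: 13.87
eef_pos: [0.4999, 0.3986, 0.1135]
ee_rot: [-0.081, 3.138, 0.003]
ft_force: [8.2, 7.1, -9.1]
gripper_width: 0.0133
```

View pics/i_s.png

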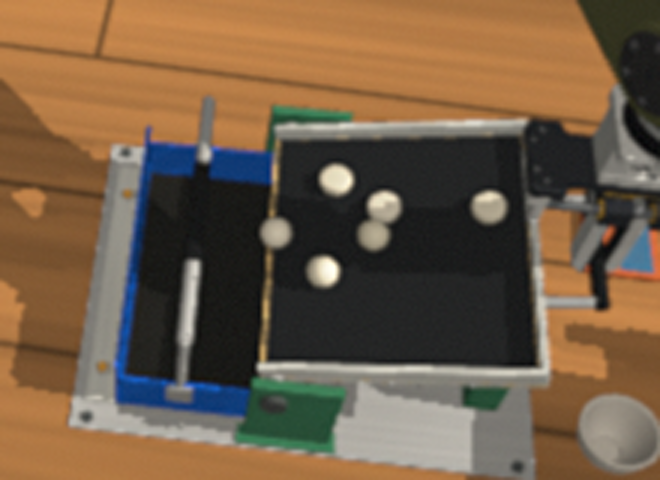

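The balls are rolling: the first is at the edge at crop (275,233), and two more follow at (374,235) and (322,272). The flats haven't moved. I'll hold, then raise a little more.

```bash
python3 -m crank '[[0,-0.6,3.1,0,0,0,255],[0,-0.6,3.1,0,0,0,255],[0,-0.7,3.1,0,0,0,255],[0,-0.7,3.1,0,0,0,255],[0,0,0,0,0,0,255],[0,0,0,0,0,0,255],[0,0,0,0,0,0,255],[0,0,0,0,0,0,255]]' 20
python3 -m crank '[[0,-0.8,3.1,0,0,0,255],[0,-0.8,3.1,0,0,0,255],[0,-0.9,3.1,0,0,0,255],[0,-0.9,3.1,0,0,0,255],[0,0,0,0,0,0,255],[0,0,0,0,0,0,255],[0,0,0,0,0,0,255],[0,0,0,0,0,0,255]]' 20
python3 - <<'E'
from h import *
s=grab("scene"); crop(s,250,130,470,290,3,"j_s")
E
```

```text
clock: 14.58
eef_pos: [0.5001, 0.3959, 0.1264]
ee_rot: [-0.081, 3.138, 0.003]
ft_force: [5.2, 4.3, -1.6]
gripper_width: 0.0129
clock: 15.25
eef_pos: [0.5002, 0.3926, 0.1389]
ee_rot: [-0.081, 3.137, 0.004]
ft_force: [6.8, 4.1, -2.1]
gripper_width: 0.0134
```

View pics/j_s.png

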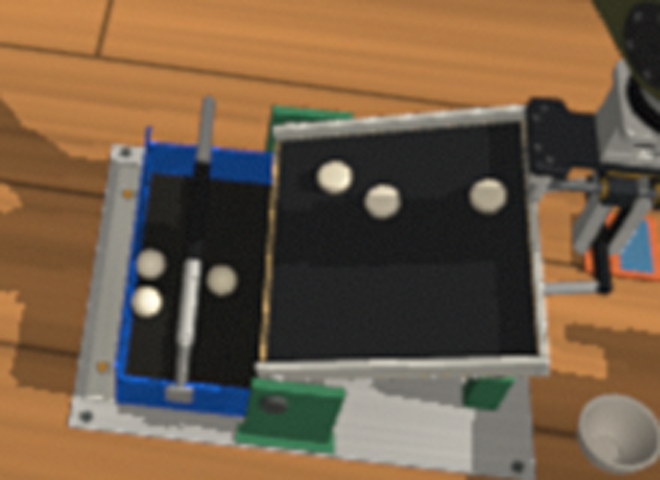

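All three balls are in the box and the three flats stayed put. Now lowering the board.

```bash
python3 -m crank '[[0,1.4,-5,0,0,0,255],[0,1.3,-5,0,0,0,255],[0,1.2,-5,0,0,0,255],[0,1.1,-5,0,0,0,255],[0,1.0,-5,0,0,0,255],[0,0.9,-5,0,0,0,255],[0,0.8,-5,0,0,0,255],[0,0.8,-5,0,0,0,255]]' 20
python3 -m crank '[[0,0.7,-5,0,0,0,255],[0,0.6,-5,0,0,0,255],[0,0.4,-5,0,0,0,255],[0,0.4,-5,0,0,0,255],[0,0.3,-5,0,0,0,255],[0,0.2,-5,0,0,0,255],[0,0,-4,0,0,0,255],[0,0,0,0,0,0,255]]' 20
python3 -m crank '[[0,0,-1,0,0,0,255],[0,0,-1,0,0,0,255],[0,0,-1,0,0,0,255],[0,0,0,0,0,0,255],[0,0,0,0,0,0,255],[0,0,0,0,0,0,255],[0,0,0,0,0,0,255],[0,0,0,0,0,0,255]]' 20
```

```text
clock: 15.97
eef_pos: [0.4999, 0.401, 0.0984]
ee_rot: [-0.082, 3.138, 0.002]
ft_force: [4.7, 2.8, 4.3]
gripper_width: 0.0132
clock: 16.63
eef_pos: [0.4996, 0.4032, 0.0636]
ee_rot: [-0.082, 3.139, 0.001]
ft_force: [7.4, 3.7, -3.1]
gripper_width: 0.0135
clock: 17.3
eef_pos: [0.4998, 0.4033, 0.0633]
ee_rot: [-0.082, 3.138, 0.002]
ft_force: [-4.4, -3.9, 20.9]
gripper_width: 0.0133
```

```bash
python3 -m crank '[[0,0,2,0,0,0,230],[0,0,1,0,0,0,200],[0,0,0,0,0,0,160],[0,0,0,0,0,0,150],[0,0,0,0,0,0,150],[0,0,20,0,0,0,150],[0,0,30,0,0,0,150],[0,0,30,0,0,-7,150]]' 20
python3 -m crank '[[0,0,20,0,0,-7,140],[0,0,10,0,0,-7,140],[0,0,5,0,0,-7,140],[0,0,0,0,0,-7,140],[-5,-10,0,0,0,-7,140],[-5,-15,0,0,0,-7,140],[-5,-15,0,0,0,-7,140],[-5,-15,0,0,0,-7,140]]' 20
python3 - <<'E'
from h import *
s=grab("scene"); crop(s,250,130,470,290,3,"k_s"); t=grab("top"); crop(t,120,150,330,290,3,"k_t");w=grab("wrist","k_w")
E
```

```text
clock: 17.97
eef_pos: [0.4986, 0.4026, 0.1439]
ee_rot: [-0.107, -3.138, 0.002]
ft_force: [0.1, -0.1, 0.4]
gripper_width: 0.0389
clock: 18.63
eef_pos: [0.4787, 0.3473, 0.1784]
ee_rot: [-1.579, -2.715, 0.001]
ft_force: [0.5, -0.4, -0.6]
gripper_width: 0.0422
```

View pics/k_s.png

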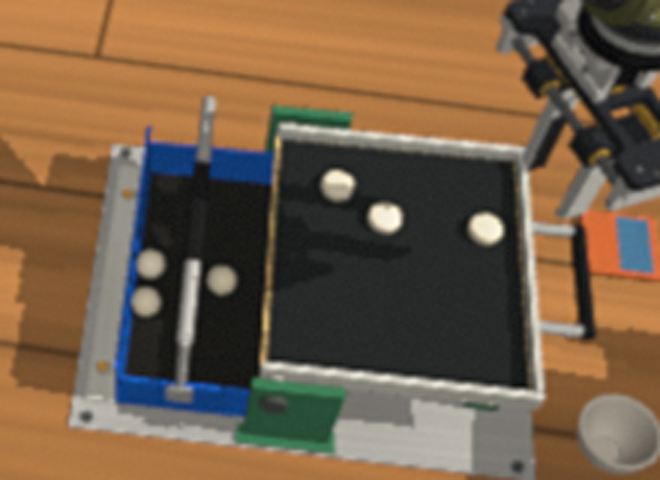

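View pics/k_t.png

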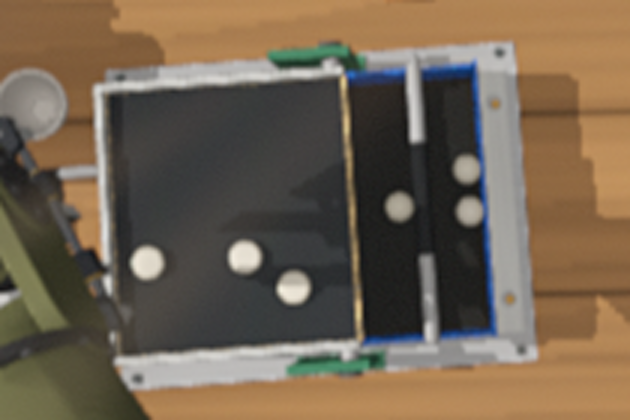

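View pics/k_w.png

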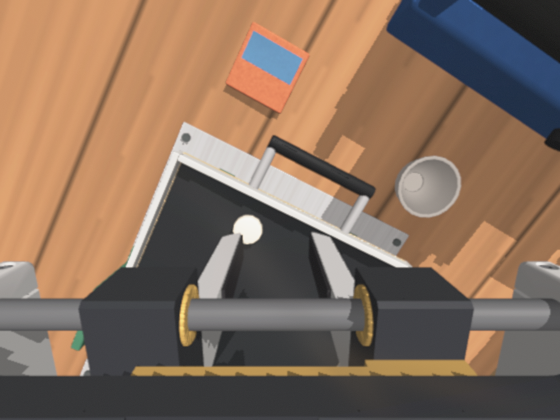

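```bash
python3 - <<'E'
from fit import *
t=grab("top"); s=grab("scene")
for nm,a,b in (("w1",(148,262),(486,228)),("w2",(245,257),(386,217)),("w3",(293,287),(338,185))):
    print(nm,ray(t,c4(*a,120,150,3),.092)[:2].round(4),ray(s,c4(*b,250,130,3),.092)[:2].round(4))
print(ctrl.state()["eef_pos"])
E
```

```text
w1 [0.4673 0.3186] [0.4638 0.3183]
w2 [0.4702 0.2317] [0.4674 0.2319]
w3 [0.4426 0.189 ] [0.4403 0.1877]
[0.47940256 0.34848597 0.1788543 ]
```

```bash
python3 -m crank '[[-4,-10,0,0,0,-6.7,130],[-5,-10,0,0,0,-6.7,130],[-4,-9,0,0,0,-6.7,130],[0,-1,-10,0,0,-6.7,130],[0,0,-20,0,0,0,130],[0,0,-10,0,0,0,130],[0,0,0,0,0,0,130],[0,0,0,0,0,0,130]]' 20
python3 - <<'E'
from h import *
w=grab("wrist","l_w"); st=ctrl.state(); print(st["eef_pos"],st["ee_rot"],proj(w,[[.4657,.3185,.092]]))
E
```

```text
clock: 19.55
eef_pos: [0.4662, 0.3183, 0.1387]
ee_rot: [-2.156, -2.284, 0.001]
ft_force: [-0.8, 0.6, 0.7]
gripper_width: 0.0465
[0.46645614 0.31844408 0.13932947] [2.15692156e+00 2.28409472e+00 4.08157579e-04] [[274.05437064 224.1253165 ]]
```

View pics/l_w.png

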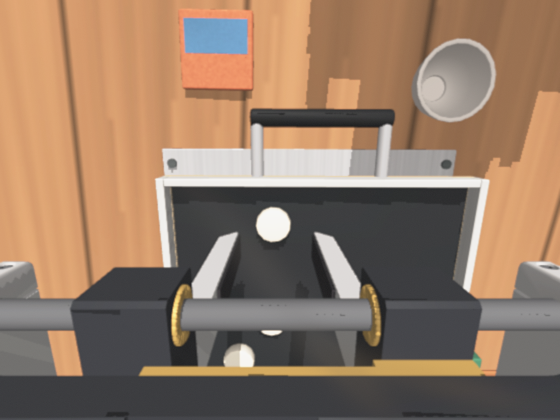

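The flat shows at wrist (274,224), exactly as predicted. Going down.

```bash
python3 -m crank '[[0,0,-20,0,0,0,130],[0,0,-20,0,0,0,130],[0,0,-8,0,0,0,130],[0,0,-4.5,0,0,0,130],[0,0,0,0,0,0,160],[0,0,0,0,0,0,200],[0,0,0,0,0,0,255],[0,0,0,0,0,0,255]]' 25
python3 -m crank '[[0,0,0,0,0,0,255],[0,0,0,0,0,0,255],[0,0,0,0,0,0,255],[0,0,10,0,0,0,255],[0,0,20,0,0,0,255],[0,0,25,0,0,0,255],[0,-10,25,0,0,0,255],[0,-20,20,0,0,0,255]]' 25
```

```text
clock: 20.27
eef_pos: [0.4667, 0.3183, 0.0875]
ee_rot: [2.159, 2.282, 0.003]
ft_force: [-0.1, 0.1, 3.1]
gripper_width: 0.0269
clock: 20.93
eef_pos: [0.4661, 0.2888, 0.1888]
ee_rot: [2.157, 2.284, 0.002]
ft_force: [0.9, -0.3, 0.4]
gripper_width: 0.0271
```

Holding it (27 mm). Carrying it to the red tub.

```bash
python3 -m crank '[[2,-30,0,0,0,0,255],[2,-36,0,0,0,0,255],[2,-36,0,0,0,0,255],[2,-36,0,0,0,0,255],[2,-36,0,0,0,0,255],[2,-36,0,0,0,0,255],[2,-36,0,0,0,0,255],[2,-36,0,0,0,0,255]]' 25
python3 -m crank '[[2,-36,0,0,0,0,255],[2,-36,0,0,0,0,255],[2,-36,0,0,0,0,255],[2,-36,0,0,0,0,255],[2,-36,0,0,0,0,255],[2,-36,0,0,0,0,255],[2,-36,0,0,0,0,255],[2,-36,0,0,0,0,255]]' 25
python3 -m crank '[[2,-36,0,0,0,0,255],[2,-36,0,0,0,0,255],[0,-36,0,0,0,0,255],[0,-18,0,0,0,0,255],[0,0,-10,0,0,0,255],[0,0,0,0,0,0,255],[0,0,0,0,0,0,255],[0,0,0,0,0,0,255]]' 25
python3 - <<'E'
from h import *
w=grab("wrist","m_w"); st=ctrl.state(); print(st["eef_pos"],st["gripper_width"],proj(w,[[.5025,-.407,.062]]))
t=grab("top"); crop(t,380,160,500,320,4,"m_t");s=grab("scene"); crop(s,100,110,300,260,4,"m_s")
E
```

```text
clock: 21.6
eef_pos: [0.4819, 0.0042, 0.1872]
ee_rot: [2.159, 2.282, 0.001]
ft_force: [0.6, -0.0, -0.7]
gripper_width: 0.0269
clock: 22.27
eef_pos: [0.4979, -0.2839, 0.1872]
ee_rot: [2.159, 2.282, 0.0]
ft_force: [0.4, 0.4, -0.1]
gripper_width: 0.027
clock: 22.93
eef_pos: [0.5025, -0.4069, 0.1768]
ee_rot: [-2.158, -2.283, -0.0]
ft_force: [0.0, -0.4, 0.6]
gripper_width: 0.0269
[ 0.50260874 -0.4070368   0.17706751] 0.027086533049851102 [[274.80796175 204.98081134]]
```

View pics/m_w.png

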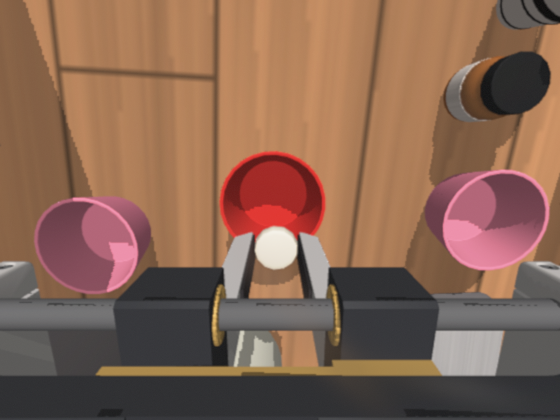

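View pics/m_s.png

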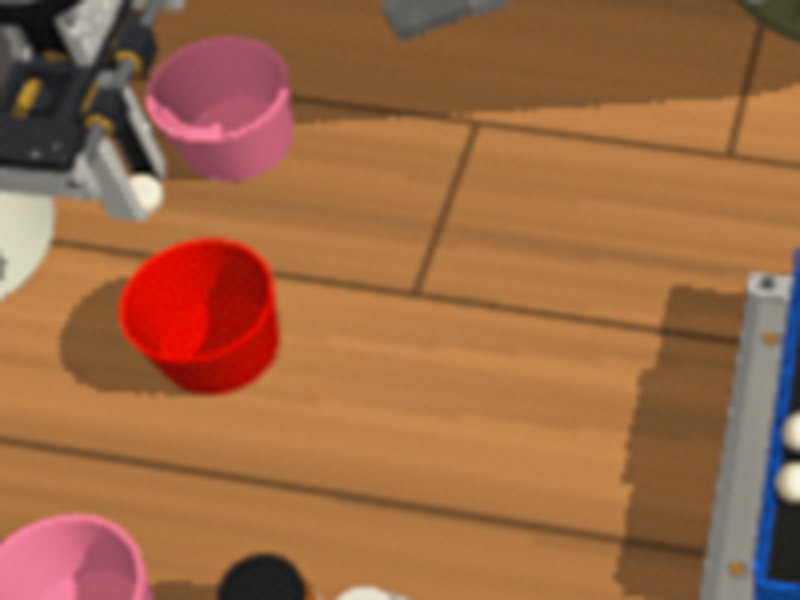

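The tub is centred under the tool: rim centre at (272,203) against a predicted (275,205).

```bash
python3 -m crank '[[0,0,-25,0,0,0,255],[0,0,-35,0,0,0,255],[0,0,-35,0,0,0,255],[0,0,-25,0,0,0,255],[0,0,-12,0,0,0,255],[0,0,0,0,0,0,255],[0,0,0,0,0,0,200],[0,0,0,0,0,0,150]]' 25
python3 -m crank '[[0,0,0,0,0,0,140],[0,0,0,0,0,0,140],[0,0,20,0,0,0,140],[0,0,35,0,0,0,140],[0,0,35,0,0,0,140],[0,5,35,0,0,0,140],[-2,25,20,0,0,0,140],[-2,36,0,0,0,0,140]]' 25
python3 - <<'E'
from h import *
w=grab("wrist","n_w"); t=grab("top"); crop(t,120,150,330,290,3,"n_t"); s=grab("scene");crop(s,100,110,300,260,4,"n_s")
E
```

```text
clock: 23.75
eef_pos: [0.5031, -0.4087, 0.0466]
ee_rot: [2.157, 2.28, 0.0]
ft_force: [-0.5, 0.5, -0.4]
gripper_width: 0.0309
clock: 24.42
eef_pos: [0.4991, -0.3439, 0.195]
ee_rot: [2.156, 2.273, 0.001]
ft_force: [1.6, 0.1, -0.4]
gripper_width: 0.0422
```

View pics/n_w.png

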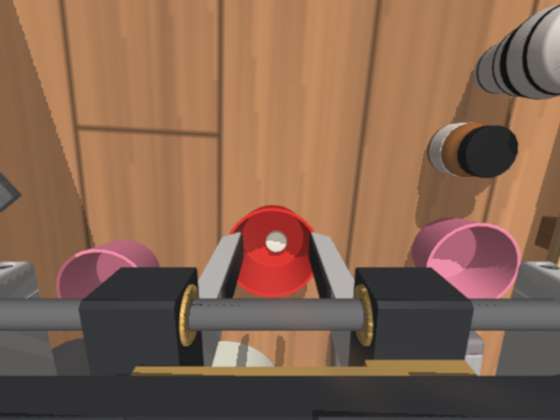

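View pics/n_t.png

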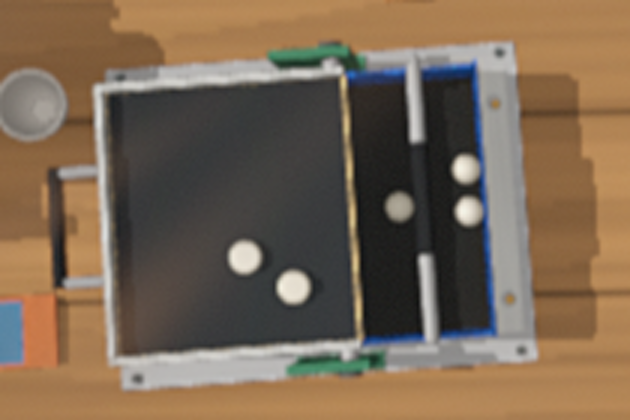

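First flat is in the tub, at wrist (276,241). Going for the second.

```bash
python3 -m crank '[[-2,37,0,0,0,0,130],[-2,37,0,0,0,0,130],[-2,37,0,0,0,0,130],[-2,37,0,0,0,0,130],[-2,37,0,0,0,0,130],[-2,37,0,0,0,0,130],[-2,37,0,0,0,0,130],[-2,37,0,0,0,0,130]]' 25
python3 -m crank '[[-2,37,0,0,0,0,130],[-2,37,0,0,0,0,130],[-2,37,0,0,0,0,130],[-2,37,0,0,0,0,130],[-2,37,0,0,0,0,130],[-2,37,0,0,0,0,130],[-1,37,0,0,0,0,130],[-1,17,0,0,0,0,130]]' 25
python3 -m crank '[[0,1,-10,0,0,0,130],[0,0,-20,0,0,0,130],[0,0,-20,0,0,0,130],[0,0,0,0,0,0,130],[0,0,0,0,0,0,130],[0,0,0,0,0,0,130],[0,0,0,0,0,0,130],[0,0,0,0,0,0,130]]' 25
python3 - <<'E'
from h import *
w=grab("wrist","o_w"); st=ctrl.state(); print(st["eef_pos"],st["ee_rot"],proj(w,[[.4688,.2318,.092],[st["eef_pos"][0],st["eef_pos"][1],.092]]))
E
```

```text
clock: 25.23
eef_pos: [0.4822, -0.0451, 0.1897]
ee_rot: [2.16, 2.281, 0.0]
ft_force: [0.7, 0.9, -0.7]
gripper_width: 0.0461
clock: 25.9
eef_pos: [0.4683, 0.233, 0.1895]
ee_rot: [-2.157, -2.284, -0.001]
ft_force: [0.0, -0.2, -1.3]
gripper_width: 0.046
clock: 26.57
eef_pos: [0.4688, 0.2309, 0.1404]
ee_rot: [2.159, 2.281, 0.002]
ft_force: [-0.1, -0.3, 0.7]
gripper_width: 0.046
[0.46862307 0.23090429 0.1402127 ] [2.15890931e+00 2.28145619e+00 2.02043101e-03] [[274.61358622 222.67012494]
 [274.33587518 223.71796188]]
```

View pics/o_w.png

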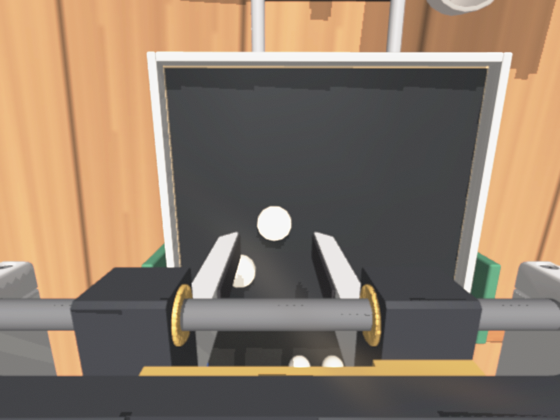

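```bash
python3 -m crank '[[0,0.5,-20,0,0,0,130],[0,0,-20,0,0,0,130],[0,0,-9,0,0,0,130],[0,0,-4.5,0,0,0,130],[0,0,0,0,0,0,160],[0,0,0,0,0,0,200],[0,0,0,0,0,0,255],[0,0,0,0,0,0,255]]' 25
python3 -m crank '[[0,0,0,0,0,0,255],[0,0,0,0,0,0,255],[0,0,0,0,0,0,255],[0,0,10,0,0,0,255],[0,0,20,0,0,0,255],[0,0,25,0,0,0,255],[0,0,25,0,0,0,255],[0,-16,22,0,0,0,255]]' 25
```

```text
clock: 27.28
eef_pos: [0.4687, 0.2317, 0.0868]
ee_rot: [2.159, 2.282, 0.002]
ft_force: [-0.9, -0.4, 3.8]
gripper_width: 0.0269
clock: 27.95
eef_pos: [0.4681, 0.2167, 0.1901]
ee_rot: [2.157, 2.284, 0.002]
ft_force: [-0.1, -0.4, -0.2]
gripper_width: 0.027
```

```bash
python3 -m crank '[[2,-36,0,0,0,0,255],[2,-36,0,0,0,0,255],[2,-36,0,0,0,0,255],[2,-36,0,0,0,0,255],[2,-36,0,0,0,0,255],[2,-36,0,0,0,0,255],[2,-36,0,0,0,0,255],[2,-36,0,0,0,0,255]]' 25
python3 -m crank '[[2,-36,0,0,0,0,255],[2,-36,0,0,0,0,255],[2,-36,0,0,0,0,255],[2,-36,0,0,0,0,255],[2,-36,0,0,0,0,255],[2,-36,0,0,0,0,255],[2,-36,0,0,0,0,255],[2,-36,0,0,0,0,255]]' 25
python3 -m crank '[[2,-36,0,0,0,0,255],[0,-10,0,0,0,0,255],[0,0,0,0,0,0,255],[0,0,-10,0,0,0,255],[0,0,0,0,0,0,255],[0,0,0,0,0,0,255],[0,0,0,0,0,0,255],[0,0,0,0,0,0,255]]' 25
python3 - <<'E'
from h import *
w=grab("wrist","p_w"); st=ctrl.state(); print(st["eef_pos"],st["gripper_width"])
E
```

```text
clock: 28.62
eef_pos: [0.4839, -0.0743, 0.1887]
ee_rot: [2.159, 2.282, 0.001]
ft_force: [0.1, 0.1, -0.8]
gripper_width: 0.0271
clock: 29.28
eef_pos: [0.4999, -0.3623, 0.1886]
ee_rot: [2.159, 2.282, 0.0]
ft_force: [0.7, -0.3, 0.0]
gripper_width: 0.0268
clock: 29.95
eef_pos: [0.5026, -0.4058, 0.1784]
ee_rot: [2.158, 2.283, 0.0]
ft_force: [1.0, 0.4, -0.6]
gripper_width: 0.0271
[ 0.50251126 -0.40597683  0.17834183] 0.027190526092408785
```

View pics/p_w.png

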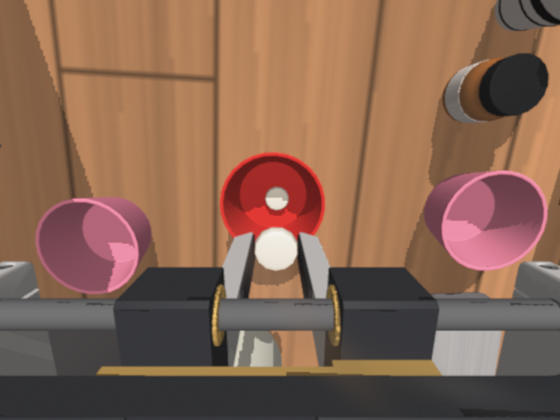

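```bash
python3 -m crank '[[0,0,-25,0,0,0,255],[0,0,-35,0,0,0,255],[0,0,-35,0,0,0,255],[0,0,-25,0,0,0,255],[0,0,-12,0,0,0,255],[0,0,0,0,0,0,255],[0,0,0,0,0,0,200],[0,0,0,0,0,0,150]]' 25
python3 -m crank '[[0,0,0,0,0,0,140],[0,0,0,0,0,0,140],[0,0,20,0,0,0,140],[0,0,35,0,0,0,140],[0,0,35,0,0,0,140],[0,5,35,0,0,0,140],[-2,25,20,0,0,0,140],[-2,36,0,0,0,0,140]]' 25
python3 - <<'E'
from fit import *
w=grab("wrist","q_w"); t=grab("top"); crop(t,120,150,330,290,3,"q_t"); print(ctrl.state()["eef_pos"])
E
```

```text
clock: 30.67
eef_pos: [0.5031, -0.4072, 0.0481]
ee_rot: [2.157, 2.28, 0.0]
ft_force: [0.0, -0.8, 0.1]
gripper_width: 0.0309
clock: 31.33
eef_pos: [0.4991, -0.3424, 0.1965]
ee_rot: [2.156, 2.273, 0.001]
ft_force: [1.0, -0.1, 1.4]
gripper_width: 0.0422
[ 0.4987041  -0.33743502  0.19315983]
```

View pics/q_w.png

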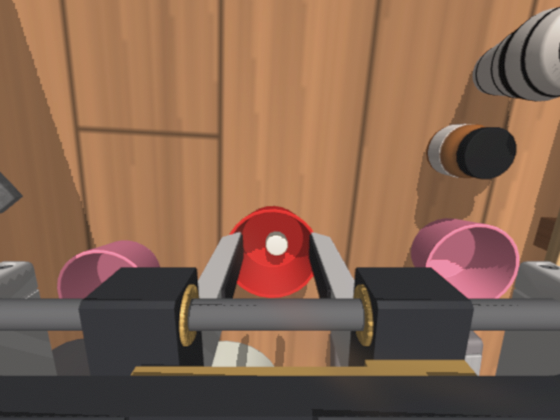

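View pics/q_t.png

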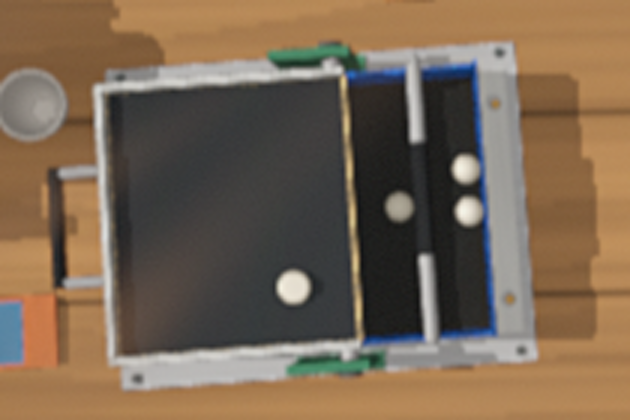

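Two flats are stacked in the tub at (277,244). One is left on the board.

```bash
python3 -m crank '[[-4,36,0,0,0,0,130],[-4,36,0,0,0,0,130],[-4,36,0,0,0,0,130],[-4,36,0,0,0,0,130],[-4,36,0,0,0,0,130],[-4,36,0,0,0,0,130],[-4,36,0,0,0,0,130],[-4,36,0,0,0,0,130]]' 25
python3 -m crank '[[-4,36,0,0,0,0,130],[-4,36,0,0,0,0,130],[-4,36,0,0,0,0,130],[-4,36,0,0,0,0,130],[-4,36,0,0,0,0,130],[-4,36,0,0,0,0,130],[-1,24,0,0,0,0,130],[0,0,-10,0,0,0,130]]' 25
python3 -m crank '[[0,0,-20,0,0,0,130],[0,0,-20,0,0,0,130],[0,0,0,0,0,0,130],[0,0,0,0,0,0,130],[0,0,0,0,0,0,130],[0,0,0,0,0,0,130],[0,0,0,0,0,0,130],[0,0,0,0,0,0,130]]' 25
python3 - <<'E'
from h import *
w=grab("wrist","r_w"); st=ctrl.state(); print(st["eef_pos"],st["ee_rot"],proj(w,[[.4414,.1884,.092],[st["eef_pos"][0],st["eef_pos"][1],.092]]))
E
```

```text
clock: 32.1
eef_pos: [0.4659, -0.0513, 0.1915]
ee_rot: [2.159, 2.281, 0.001]
ft_force: [-0.0, -0.1, 0.7]
gripper_width: 0.0462
clock: 32.77
eef_pos: [0.4417, 0.191, 0.1827]
ee_rot: [2.154, 2.285, 0.006]
ft_force: [0.4, -0.7, 0.4]
gripper_width: 0.046
clock: 33.43
eef_pos: [0.4415, 0.1874, 0.1416]
ee_rot: [2.159, 2.282, 0.002]
ft_force: [0.2, -0.2, -0.4]
gripper_width: 0.0462
[0.44145824 0.18745679 0.14140282] [2.15895646e+00 2.28162189e+00 1.36561776e-03] [[274.4294338  222.20759509]
 [274.43848245 223.32174815]]
```

View pics/r_w.png

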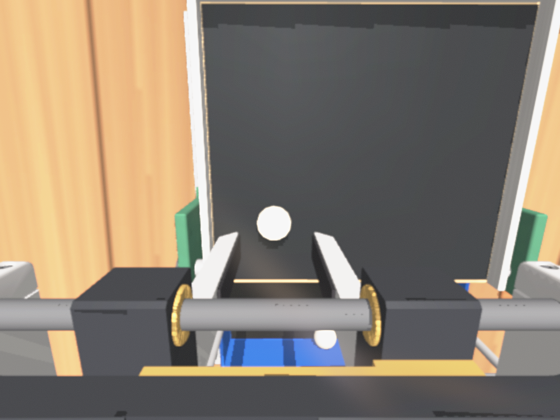

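```bash
python3 -m crank '[[0,0.5,-20,0,0,0,130],[0,0,-20,0,0,0,130],[0,0,-10,0,0,0,130],[0,0,-4.5,0,0,0,130],[0,0,0,0,0,0,160],[0,0,0,0,0,0,200],[0,0,0,0,0,0,255],[0,0,0,0,0,0,255]]' 25
python3 -m crank '[[0,0,0,0,0,0,255],[0,0,0,0,0,0,255],[0,0,0,0,0,0,255],[0,0,10,0,0,0,255],[0,0,20,0,0,0,255],[0,0,25,0,0,0,255],[0,0,25,0,0,0,255],[0,0,22,0,0,0,255]]' 25
```

```text
clock: 34.15
eef_pos: [0.4417, 0.1881, 0.0872]
ee_rot: [2.159, 2.282, 0.002]
ft_force: [-0.5, -0.7, 2.1]
gripper_width: 0.0269
clock: 34.82
eef_pos: [0.4411, 0.188, 0.1907]
ee_rot: [2.159, 2.282, 0.001]
ft_force: [0.2, 0.3, -0.4]
gripper_width: 0.027
```

```bash
python3 -m crank '[[4,-30,0,0,0,0,255],[4,-37,0,0,0,0,255],[4,-37,0,0,0,0,255],[4,-37,0,0,0,0,255],[4,-37,0,0,0,0,255],[4,-37,0,0,0,0,255],[4,-37,0,0,0,0,255],[4,-37,0,0,0,0,255]]' 25
python3 -m crank '[[4,-37,0,0,0,0,255],[4,-37,0,0,0,0,255],[4,-37,0,0,0,0,255],[4,-37,0,0,0,0,255],[4,-37,0,0,0,0,255],[4,-37,0,0,0,0,255],[4,-37,0,0,0,0,255],[1,-33,0,0,0,0,255]]' 25
python3 -m crank '[[0,0,0,0,0,0,255],[0,0,-10,0,0,0,255],[0,0,0,0,0,0,255],[0,0,0,0,0,0,255],[0,0,0,0,0,0,255],[0,0,0,0,0,0,255],[0,0,0,0,0,0,255],[0,0,0,0,0,0,255]]' 25
python3 - <<'E'
from h import *
w=grab("wrist","u_w"); st=ctrl.state(); print(st["eef_pos"],st["gripper_width"])
E
```

```text
clock: 35.48
eef_pos: [0.473, -0.1029, 0.1893]
ee_rot: [2.159, 2.282, 0.001]
ft_force: [0.9, 0.9, -0.9]
gripper_width: 0.0271
clock: 36.15
eef_pos: [0.5021, -0.3952, 0.189]
ee_rot: [2.159, 2.282, -0.0]
ft_force: [-0.7, -0.1, -0.6]
gripper_width: 0.0269
clock: 36.82
eef_pos: [0.5024, -0.3927, 0.1787]
ee_rot: [2.158, 2.282, 0.0]
ft_force: [-0.9, 0.4, -0.7]
gripper_width: 0.0267
[ 0.5023499  -0.39282759  0.17863838] 0.02695745705806285
```

View pics/u_w.png

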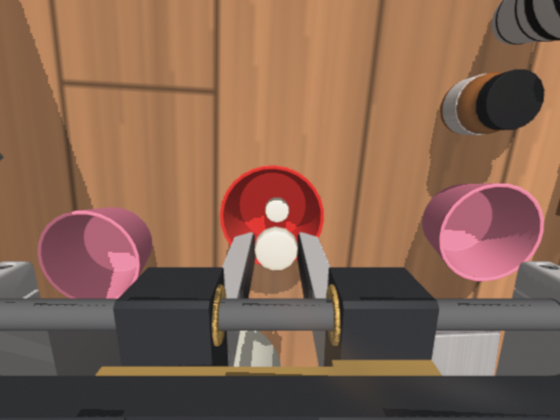

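```bash
python3 -m crank '[[0,0,-25,0,0,0,255],[0,0,-35,0,0,0,255],[0,0,-35,0,0,0,255],[0,0,-25,0,0,0,255],[0,0,-10,0,0,0,255],[0,0,0,0,0,0,255],[0,0,0,0,0,0,200],[0,0,0,0,0,0,150]]' 25
python3 -m crank '[[0,0,0,0,0,0,140],[0,0,0,0,0,0,140],[0,0,20,0,0,0,140],[0,0,35,0,0,0,140],[0,0,35,0,0,0,140],[-5,5,35,0,0,0,140],[-15,25,20,0,0,0,140],[-20,36,0,0,0,0,140]]' 25
python3 - <<'E'
from h import *
w=grab("wrist","v_w")
t=grab("top","v_t"); crop(t,120,150,330,290,3,"v_t2"); s=grab("scene","v_s")
E
```

```text
clock: 37.53
eef_pos: [0.5031, -0.3938, 0.0506]
ee_rot: [2.157, 2.28, 0.0]
ft_force: [-0.1, -0.7, -0.3]
gripper_width: 0.0309
clock: 38.2
eef_pos: [0.4632, -0.3286, 0.1984]
ee_rot: [2.155, 2.274, 0.001]
ft_force: [0.3, 0.2, 0.2]
gripper_width: 0.0425
```

View pics/v_w.png

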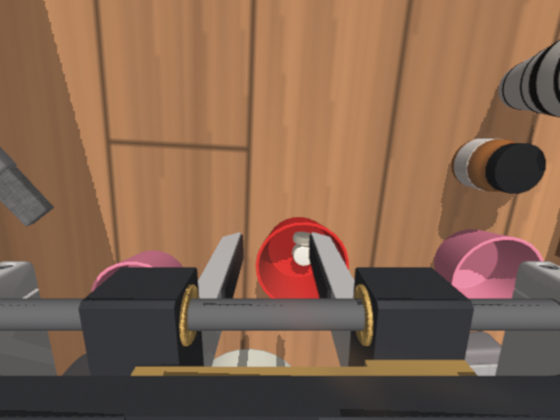

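View pics/v_t2.png

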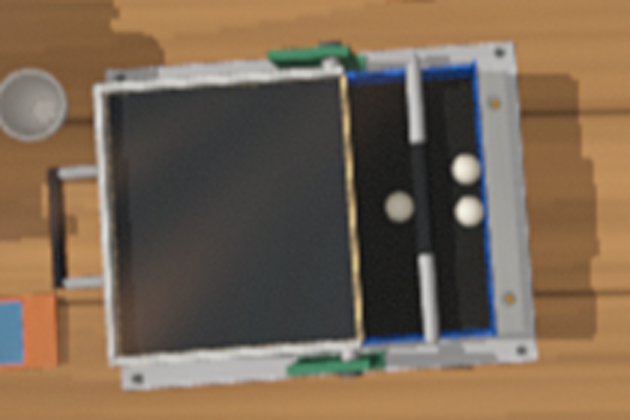

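View pics/v_s.png

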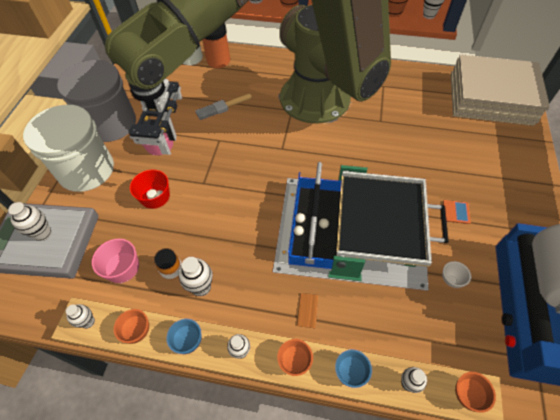

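Board empty, three balls in the box, flats in the red tub. I'll move clear, then check the tub, the board and the box seating.

```bash
python3 -m crank '[[-15,35,0,0,0,0,140],[-15,35,0,0,0,0,140],[-10,35,0,0,0,0,140],[-5,20,0,0,0,0,140],[0,10,0,0,0,0,140],[0,0,0,0,0,0,140],[0,0,0,0,0,0,140],[0,0,0,0,0,0,140]]' 25
python3 - <<'E'
from fit import *
t=grab("top"); s=grab("scene")
a=cv2.imread("pics/a_scene.png")[:,:,::-1]
crop(s,270,160,450,290,4,"w_s"); crop(t,400,190,470,250,8,"w_tub")
# predicted outlines drawn for seated box & level board
im=s["image"].copy()
P=lambda pts,z=0:proj(s,pose(.5126,.1472,3.07,np.array(pts)/1000.))
box=[(127.5,-1,53),(-127.5,-1,53),(-127.5,-135,77),(127.5,-135,77)]
big=cv2.resize(im[130:290,250:470,::-1],None,fx=3.5,fy=3.5,interpolation=cv2.INTER_CUBIC)
for p in P(box+[(0,-79,125),(95,-148,10),(-95,-148,10),(0,257,80)]): cv2.circle(big,tuple(int(round(v)) for v in ((p-[250,130])+.5)*3.5-.5),3,(255,0,255),-1)
cv2.imwrite("pics/w_ov.png",big)
E
```

```text
clock: 39.02
eef_pos: [0.4178, -0.1932, 0.1934]
ee_rot: [2.16, 2.281, -0.0]
ft_force: [0.6, -0.7, -1.0]
gripper_width: 0.0423
```

View pics/w_ov.png

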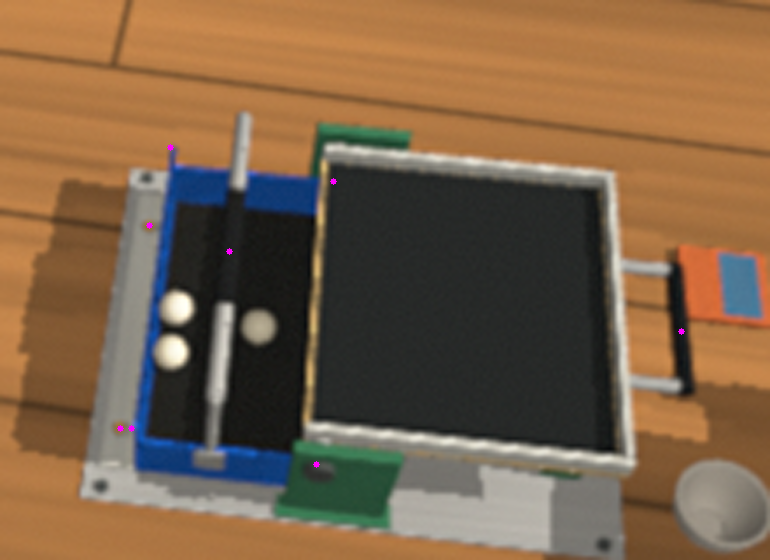

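View pics/w_tub.png

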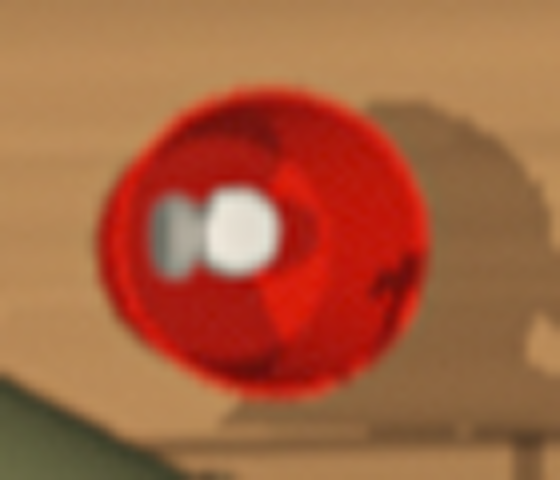

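View pics/w_s.png

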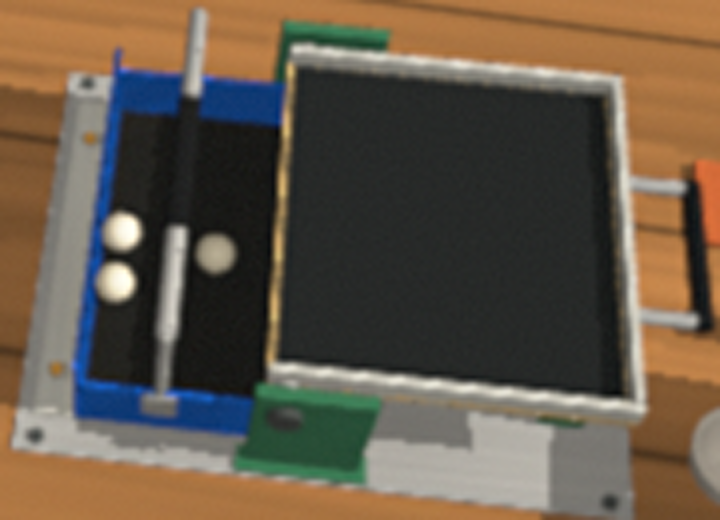

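```bash
python3 -c "
from plant import job
print(job.finish_job())"
```

```text
the job is handed in; nothing more can be done
None
```

The job is done and handed in at about 39 s on the robot's clock.

- **Box:** I carried the blue box in low and lowered it over both pins. The last pictures show both pins up through the flange. The corners and bar that were visible lie within a few millimetres of where a box seated flat should be.
- **Board and balls:** I tipped the board to about 0.3 rad. The three balls that were present rolled into the box and the three flat pieces stayed put. I then pressed the board down onto its rests, and its corners are back at the same pixels as at the start.
- **Flat pieces:** All three went into the red tub one at a time. In the last picture two are visible in the tub, one upright and leaning on the other. The third is hidden under that one, where I saw it go in. The board is empty.
- **Bystanders:** The pottery and tools look unmoved by eye, though I made no measured comparison. I saw no grip slip and nothing knocked aside.

None of the final checks failed. The two fixed cameras differed by 2 to 4 mm in x, so I averaged their positions.

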